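Spread a snap ring over an axle stub above its keeper bar

ROBOT

A 6-joint arm with a two-finger parallel gripper is mounted at the origin on the work surface. World frame = base frame: x ahead of the robot, y to its left, z up, the work surface at z = 0. Lengths are in m, angles in rad, forces in N, time in s.
With the tool pointing down it reaches from about 0.425 to 0.95 m from the base axis. Payload 3.5 kg.
Tool frame: the origin (TCP) lies between the finger pads; the fingertips stand 19 mm ahead of it and the grasp point (between the pads) is the TCP; z points along the fingers, y is the line along which they close (so a half turn about z gives the same grasp; the last joint's range is limited). The gripper opens to 85 mm and grips with 20 to 120 N. Pads are 22 mm wide; open, the fingers measure 114 mm over their backs; the gripper's body (76 mm by 85 mm) begins 54 mm behind the grasp point. The pads swing forward as they close: fully open they stand 13 mm farther back than shut.
Start: joints at [-1.464, 0.286, 1.577, -0, 1.279, -0.15], TCP at [0.171, -0.653, 0.218] pointing down, gripper open.
Joint ranges: [-2.77, 2.77], [-0.9, 2.22], [0.21, 2.48], [-1.53, 4.67], [0.24, 2.81], [-2.84, 2.84]. Speed limits (rad/s): [2.79, 2.79, 3.14, 3.14, 3.14, 3.14].

INTERFACE

Orientations are given as a unit quaternion [x, y, z, w].
In Python, from plant import get_state, cams, ctrl gives the robot as it stands. The module is installed in compiled form; this text tells all that it offers.
- The arm moves only by the tool jog_arm, never from a script. Its argument "deltas" is text: rows parted by semicolons, each of 6 numbers parted by spaces: the shift along the world's x, y, z normalised to -1 to 1, where 1 is 0.02 m, then the turn, a rotation vector about the world's x, y, z normalised to -1 to 1, where 1 is 0.1 rad. In form: x y z ax ay az; .... A call has 1 to 20 rows; each row shifts and turns the commanded pose from where the row before left it; what a row does not reach is not made up. A row lasts 1/8 s, in which the tool goes at most 62.5 mm and 10.7 degrees, less where a joint would pass 70% of its speed; a pose out of reach is approached as far as the arm can. A call with a number of a shift or a turn outside -1 to 1 is refused whole. A call with a gripper value outside its range is refused whole. "gripper" is the opening, from 0 (shut) to 1 (fully open), set as the call begins (left out, the last holds). The fingers move at their own pace and stop on an object; "squeeze" is the grip in N (left out, the last holds). Time passes only in rows, so rows that do not move let the fingers close. It gives the time, the measured TCP pose, the force, the opening and the grip force at its end, in the units of the state.
- get_state(): the state, without advancing time (a new reading comes with each control period).
- cams.read_camera(name): name is "scene" or "side" or "wrist"; returns a dict with "color" (480x640x3 uint8, blue, green, red), "vfov" (degrees; the focal length in pixels is half the picture's height over the tangent of half this angle, whatever the lens; pixels are square), "cx", "cy" (the principal point, pixels), "rvec" (rotation vector, rad) and "tvec" (3), from world to camera coordinates, as OpenCV has them. Camera axes: x right, y down, z forward; pixel columns grow to the right and rows downward; lengths in m; the calibration is good to about 2 mm. A picture is of the moment at which its call begins. There is no depth.
- ctrl.sign_off(): hands the job in; it is judged then, once.
The state is a dict: "time": time; "qpos": joint angles; "dq": joint speeds; "joint_efforts": joint torques, N m; "eef_pos": TCP position; "tcp_rot": TCP orientation; "contact_force": force on the tool from outside, world axes, zero at the start; "wrist_torque": the same for the moment, N m; "opening": opening from 0.0 (shut) to 1.0 (fully open); "finger_force": force on a finger pad.
Only numpy, scipy, OpenCV 4.12 (cv2) and the standard library are available. Lean on these libraries where they do the work, as an engineer would, in place of code of your own. Each camera call takes 0.05 s, during which the arm holds its last target. There are 200 camera calls.

TASK

First lay the aluminium keeper bar flat across the two blue support blocks, so that the wheel's axle stub comes up through its square hole, and let go of it. Then take the snap-ring pliers out of their holder by the red handles, put the jaws between the ears of the brass ring, squeeze to spread it, lift it off its stand and lower it level over the axle stub until it surrounds the groove. Finish holding it there: keep the handles squeezed and the ring spread at groove height, hanging only from the pliers, with the bar still in place and the bottles, glass and other things on the table left alone.

Things in the scene. Friction and masses are not known exactly. Their poses are not given: they have to be found in the camera images.
- fixture: Wheel fixture, fixed to the table: dark steel base 150 x 240 x 10 mm, on it a black wheel with red hub, 120 mm across, its top 42 mm above the table. Origin at table height on the axle's axis; z up, y runs from the right blue block to the left one. Blocks at y = +85 and -85 mm, 70 mm (x) by 34 mm (y), tops 50 mm above the table.
- axle: Upright steel axle stub, fixed in the middle of the fixture, 37 mm diameter, top 102 mm above the table with a 1.5 mm chamfer. Same origin and axes as fixture.
- groove (a point): Middle of the dark snap-ring groove in the axle, on its axis, 86 mm above the table (16 mm below the axle's top). Groove 8 mm wide (82 to 90 mm high), 34 mm diameter at its bottom.
- block_left: Blue support block at the fixture's +y; origin at table height under its centre, top 50 mm above the table.
- block_right: Blue support block at the fixture's -y; origin at table height under its centre, top 50 mm above the table.
- bar: Loose aluminium keeper bar, about 0.45 kg, flat on the table: 210 mm long (y), 64 mm wide (x), 16 mm thick, with a 48 mm square hole through the middle (8 mm of metal each side). Origin: centre of its underside, z up. Take it across its width at the middle, fingers along its x; the axle may come up between the fingers. Laid on the blocks its origin is 50 mm above the table.
- holder: Fixed pliers holder: two grey posts with notches on an 80 x 60 mm dark base. Origin at table height under its centre; the pliers hang upright in it and lift straight out (clear of it after 65 mm).
- pliers: Loose snap-ring pliers, about 0.18 kg, hanging jaws down, handles up. Origin midway between the jaws' lower ends (12 mm above the table at the start); z up, y is the line of squeezing and spreading (same either way round). A crosspiece (52 mm in x, 16 mm in y) and housing (20 x 44 mm) lie 45 to 61 mm above the origin. They work parallel: each mm of squeeze spreads the jaws by one mm.
- pliers_grip (a point): Midway between the two red handles, the height to grip them, 110 mm above the pliers' origin; axes as the pliers. Handles: flat, 18 mm wide in x, 58 to 130 mm above the origin, 66 mm over their outer faces at rest, 34 mm squeezed to their stop; they stay parallel. Close to 64 mm (jaws 12 mm) to carry them with the jaws still narrow.
- pliers_jaws (a point): Midway between the jaws, 7.5 mm above their lower ends: bring it to ring_gap, axes alike. Straight steel jaws, each 8 mm in x, 4 mm thick in y, free for 45 mm above their ends; 10 mm over their outer faces at rest, 42 mm at the stop.
- handle_left (a joint): Squeeze of each handle in m: 0 at rest, 0.016 at the stop (both alike). A spring resists with 8 N at first, 11 N at the stop; the ring adds about 3 to 7 N. Close fully with 40 N or more to hold them at the stop.
- stand: Fixed ring stand: black foot and a green block, top 32 mm above the table, x = -26 to +48 mm, y = -30 to +30 mm, cut through across its whole width by a slot for the pliers' jaws from x = 18 to 34 mm, 26 mm deep. The ring's ears bridge the slot, so it stays level while the jaws spread it. Origin at table height, z up.
- ring: Loose brass snap ring, 36 g, flat on the stand: 34 mm inside, 44 mm outside diameter, 5 mm thick, open at its +x, where two straight ears run from x = 16 to 40 mm. Origin: middle of the relaxed ring, on its underside; z up. Relaxed it is too tight for the axle; spread to the pliers' stop it clears it by about 2 mm all round.
- ring_gap (a point): Middle of the gap between the ears, at x = 26 mm in the ring's frame, half its thickness up; axes as the ring. The gap (along y) is about 18 mm wide here, 23 mm next to the ring, 11 mm at the ears' free ends, over the stand's slot. The jaws go down into it; spread, they press on both ears and the ring hangs on them by friction.
- ring_mid (a point): The point of the ring that belongs on the axle's axis at groove height: x = 2.2 mm, y = 0 in the ring's frame, half its thickness up (2.5 mm); 23.8 mm from ring_gap. As it is spread the ring draws towards the jaws: at the stop this point lies about 18 mm from the pliers' axis.
- ring_left (a joint): Opening angle of each half of the ring in rad (both alike): 0 relaxed, about 0.29 at the pliers' stop, springy.
- bottle_a: Bystander: amber glass bottle with a paper label, 60 mm diameter, 200 mm tall, origin under its centre.
- bottle_b: Bystander: amber glass bottle with a yellow cap, 60 mm diameter, 200 mm tall, origin under its centre.
- glass: Bystander: empty beer glass, 72 mm across the rim, 130 mm tall, origin under its centre.
- jar: Bystander: white jar with a blue lid, 60 mm diameter, 55 mm tall, origin under its centre.
- can: Bystander: can, 60 mm diameter, 90 mm tall, origin under its centre.
- screwdriver: Bystander: screwdriver, 180 mm long, lying on the table.
- washer: Bystander: steel washer, 48 mm across, 6 mm thick, lying on the table.

How it is judged:
On the way, in this order (a step that is already met when the one before it is completed fails the run):
1. the keeper bar lies across both blocks, the axle through its hole, let go (horizontal distance between bar and axle below 0.008 m and height (world z) of bar between 0.0475 and 0.0525 m and angle between bar's own z axis and vertical below 0.04 rad and angle between the y axis of bar and the y axis of fixture, either way round below 0.12 rad and contact force between bar and block_left above 0.3 N and contact force between bar and block_right above 0.3 N and contact force between the fingers and bar below 0.05 N), for 0.2 s.
2. the ring is spread by the pliers and lifted off its stand (value of joint ring_left above 0.2 rad and contact force between pliers and ring above 1.5 N and contact force between the fingers and pliers above 4 N and height (world z) of ring_mid above 0.045 m and contact force between ring and stand below 0.05 N and horizontal distance between ring_mid and axle above 0.06 m), for 0.2 s.
At the end, for the whole second after the job is handed in: Bar untouched on both blocks: 8 mm of axle, 0.12 rad, 2.5 mm of height. Fingers hold pliers (>4 N), jaws press ring (>1.5 N), halves open >0.2 rad; ring_mid within 4 mm of axis, 3.5 mm of groove height, tilt <0.12 rad, still; ring-axle <1.5 N, pliers-axle <0.5 N, none on bar; others in place (all of step 1 and value of joint ring_left above 0.2 rad and contact force between pliers and ring above 1.5 N and contact force between the fingers and pliers above 4 N and horizontal distance between ring_mid and groove below 0.004 m and height (world z) of ring_mid between 0.0825 and 0.0895 m and angle between ring's own z axis and vertical below 0.12 rad and contact force between ring and axle below 1.5 N and contact force between each of ring, pliers and bar below 0.1 N and contact force between pliers and axle below 0.5 N and linear speed of ring below 0.02 m/s); the arm keeps its last pose, push and grip.
It fails at once if a bystander is pushed away by more than 25 mm or knocked over (distance of any of bottle_a, bottle_b, glass, jar, can, screwdriver, washer from where it was at the start of the episode above 0.025 m or angle between any of bottle_a, bottle_b, glass, jar, can's own z axis and vertical above 0.5 rad).
It fails at once if the ring is forced onto the axle (more than 15 N) (contact force between ring and axle above 15 N).
It also fails if it takes over 64 s, if anything falls off the work surface, if the arm or the gripper's body presses on something with over 40 N, if the wrist force passes 120 N, or if a joint passes its speed limit or range.

## Working session

There is one attempt and no reset: what is moved stays moved. The work goes in short steps, Python scripts to look and compute and a tool call to move; the robot and the scene stay as the last step left them, time stands still between calls to the robot, and variables do not carry over. Pictures are saved under pics/ and viewed, at most 10 in all, crops included, and the job is handed in when it is done.

Besides the shell and the picture viewer there is one more tool, called after "Request:" as name(argument=value, ...) on one line, values as JSON. jog_arm: Moves the arm, as the interface text tells. Its arguments: {"type":"object","properties":{"deltas":{"type":"string"},"gripper":{"type":"number"},"squeeze":{"type":"number"}},"required":["deltas"]}

```bash
mkdir -p pics
cat > h.py <<'E'
import cv2, numpy as np
from plant import get_state, cams, ctrl
def grab(n,tag):
    d=cams.read_camera(n); cv2.imwrite(f'pics/{tag}.png',d['color'])
    np.save(f'pics/{tag}.npy',{k:v for k,v in d.items() if k!='color'},allow_pickle=True); return d
def load(tag):
    d=np.load(f'pics/{tag}.npy',allow_pickle=True).item(); d['color']=cv2.imread(f'pics/{tag}.png'); return d
def KRT(d):
    f=240/np.tan(np.radians(d['vfov'])/2)
    K=np.array([[f,0,d['cx']],[0,f,d['cy']],[0,0,1.]])
    return K,cv2.Rodrigues(np.array(d['rvec'],float))[0],np.array(d['tvec'],float).reshape(3)
def at(d,uv,z):
    K,R,t=KRT(d); c=-R.T@t; r=R.T@np.linalg.inv(K)@np.array([uv[0],uv[1],1.])
    return c+r*(z-c[2])/r[2]
def proj(d,p):
    K,R,t=KRT(d); q=K@(R@np.array(p,float)+t); return q[:2]/q[2]
E
python3 - <<'E'
from h import *
for n in ['scene','side','wrist']:
    d=grab(n,n+'0'); K,R,t=KRT(d); print(n,K[0,0],d['cx'],d['cy'],(-R.T@t).round(3),R[2].round(2), d.keys())
s=get_state(); print(s)
E
```

```text
scene 453.6045003154757 323.69527254922775 240.05864579864163 [ 1.105 -0.288  0.904] [-0.53  0.27 -0.8 ] dict_keys(['color', 'vfov', 'cx', 'cy', 'rvec', 'tvec'])
side 498.52866055766765 317.976094505149 242.50399908989812 [0.22  0.831 0.652] [ 0.32 -0.78 -0.54] dict_keys(['color', 'vfov', 'cx', 'cy', 'rvec', 'tvec'])
wrist 405.46481310311424 313.2370284115997 236.59232607351362 [ 0.25  -0.632  0.373] [-0.3  -0.08 -0.95] dict_keys(['color', 'vfov', 'cx', 'cy', 'rvec', 'tvec'])
{'time': 0.15, 'qpos': array([-1.46402050e+00,  2.87022013e-01,  1.57781008e+00, -2.76610584e-05,
        1.27863352e+00, -1.50019867e-01]), 'dq': array([ 0.00192466, -0.00296855, -0.00481097, -0.00209654, -0.00089447,
        0.00032546]), 'joint_efforts': array([ 1.98537688e-03, -4.06601501e+01, -2.93139589e+01, -6.23638562e-05,
        3.94497460e-03,  1.34917715e-05]), 'eef_pos': array([ 0.17138992, -0.65232981,  0.21734166]), 'tcp_rot': array([ 9.91767368e-01,  1.28049252e-01,  7.00940410e-06, -9.36547282e-04]), 'contact_force': array([ 0.60056924, -0.0351868 , -0.03043899]), 'wrist_torque': array([ 0.00734964,  0.03001347, -0.0060118 ]), 'finger_force': 0.0, 'opening': 1.0009565090220318}
```

View pics/scene0.png

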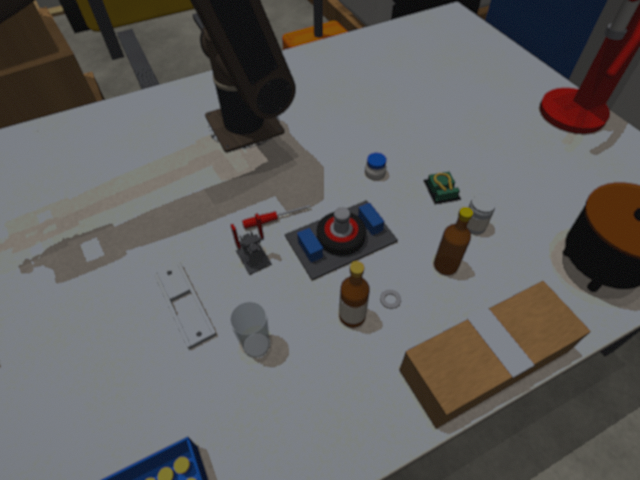

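View pics/side0.png

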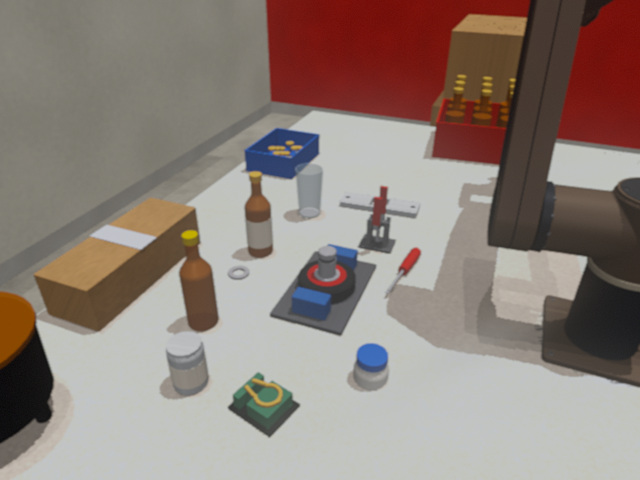

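The scene view shows the bar at (187,305), the holder and pliers at (252,250), the fixture at (341,235) and the stand and ring at (442,187). The bottles are at (354,295) and (453,245), the glass at (252,330). I'll zoom in on those crops to measure.

Run:
```python
from h import *
def mos(tag,crops,out):
    im=load(tag)['color']; tiles=[]
    for (u,v) in crops:
        c=im[v:v+75,u:u+100]; c=cv2.resize(c,(400,300),interpolation=cv2.INTER_CUBIC); c=np.clip(c.astype(float)*1.4,0,255).astype(np.uint8)
        for k in range(0,100,20): cv2.putText(c,str(u+k),(k*4,8),0,.3,(255,0,255),1); cv2.line(c,(k*4,10),(k*4,14),(255,0,255),1)
        for k in range(0,75,15): cv2.putText(c,str(v+k),(0,k*4+4),0,.3,(255,0,255),1); cv2.line(c,(20,k*4),(24,k*4),(255,0,255),1)
        tiles.append(c)
    cv2.imwrite(out,np.vstack([np.hstack(tiles[:2]),np.hstack(tiles[2:])]))
mos('scene0',[(145,265),(205,210),(290,195),(405,160)],'pics/ms.png')
mos('side0',[(330,170),(330,180),(275,245),(220,365)],'pics/md.png')
d=load('scene0')
for n,uv,z in [('bar',(187,305),.016),('axle',(342,213),.102),('ring',(443,181),.032),('holder',(254,262),0),('hnd',(248,235),.13),('botA',(353,320),0),('botB',(448,268),0),('glass',(258,352),0),('jar',(376,174),0)]: print(n,at(d,uv,z).round(3))
```

```text
bar [ 0.538 -0.34   0.016]
axle [0.524 0.054 0.102]
ring [0.498 0.374 0.032]
holder [ 0.488 -0.163  0.   ]
hnd [ 0.506 -0.167  0.13 ]
botA [ 0.73  -0.027  0.   ]
botB [0.714 0.24  0.   ]
glass [ 0.704 -0.241  0.   ]
jar [0.369 0.248 0.   ]
```

View pics/ms.png

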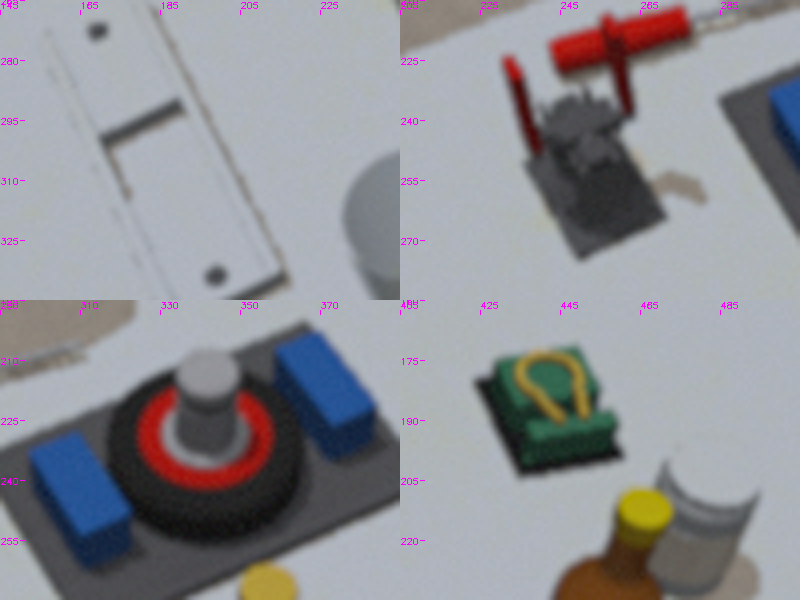

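View pics/md.png

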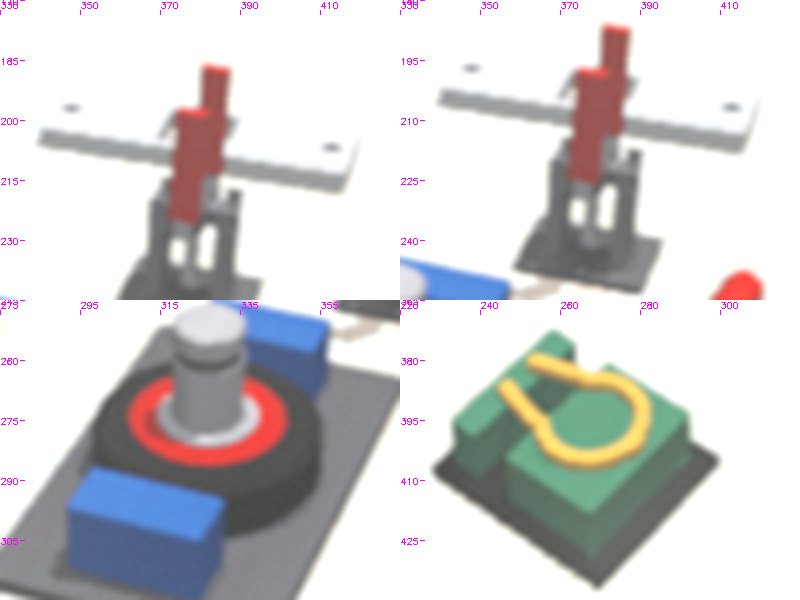

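The zoomed views give clear corners for the bar, holder, handles, axle, blocks and stand. I'll fit x, y and yaw for each with both cameras.

```bash
cat > fit1.py <<'E'
from h import *
from scipy.optimize import least_squares
S,D=load('scene0'),load('side0')
def fit(name,obs,x0):
    # obs: (cam,(u,v) , (lx,ly,lz) mm)
    def f(p):
        c,s=np.cos(p[2]),np.sin(p[2]); r=[]
        for cam,uv,l in obs:
            l=np.array(l)/1e3; w=[p[0]+c*l[0]-s*l[1],p[1]+s*l[0]+c*l[1],l[2]]
            r+=list(proj(cam,w)-np.array(uv))
        return r
    o=least_squares(f,x0,loss='soft_l1'); print(name,o.x.round(4),'rms px',np.sqrt(np.mean(np.array(f(o.x))**2)).round(2),np.array(f(o.x)).reshape(-1,2).round(1).tolist())
def t(cam,o,pts):  # tile px->image
    return [(cam,(o[0]+(a+.5)/4-.5,o[1]+(b+.5)/4-.5),l) for a,b,l in pts]
fit('bar',t(S,(145,265),[(101,135,(-24,-24,16)),(181,99,(24,-24,16)),(288,272,(32,105,16))][:2])+
  t(D,(330,170),[(345,180,(32,-105,16)),(358,143,(-32,-105,16)),(40,137,(32,105,16))][:0])+
  [(S,(169.25-.4,273-.4),(0,-88,16)),(S,(199-.4,334-.4),(0,88,16)),(D,(347.4,196.7),(0,88,16)),(D,(412.4,206.4),(0,-88,16))],[.54,-.34,0])
fit('fixture',t(S,(290,195),[(208,73,(0,0,102)),(30,150,(-35,-102,50)),(80,133,(-35,-68,50)),(130,208,(35,-68,50)),(82,228,(35,-102,50)),(275,45,(-35,68,50)),(318,33,(-35,102,50)),(375,105,(35,102,50)),(330,125,(35,68,50))])
 +t(D,(275,245),[(210,25,(0,0,102)),(92,167,(35,68,50)),(224,197,(-35,68,50)),(208,225,(-35,102,50)),(70,213,(35,102,50))],),[.52,.054,0])
fit('holder',t(S,(205,210),[(178,260,(40,-30,0)),(267,215,(40,30,0)),(127,160,(-40,-30,0))])+t(D,(330,180),[(115,268,(40,30,0)),(245,292,(-40,30,0)),(262,240,(-40,-30,0))]),[.49,-.16,0])
fit('pliers',t(S,(205,210),[(112,63,(0,-30,142)),(208,18,(0,30,142))])+t(D,(330,180),[(192,72,(0,30,142)),(217,27,(0,-30,142))]),[.49,-.16,0])
fit('stand',t(D,(220,365),[(107,162,(18,30,32)),(190,212,(-26,30,32)),(290,110,(-26,-30,32)),(208,68,(18,-30,32)),(53,117,(48,30,32)),(155,32,(48,-30,32)),(173,45,(34,-30,32))])
 ,[.49,.37,0])
fit('ring',t(D,(220,365),[(100,83,(40,8,5+32)),(130,58,(40,-8,5+32)),(197,115,(0,0,37))])+t(S,(405,160),[(158,118,(40,-8,37)),(186,115,(40,8,37)),(152,83,(0,0,37))]),[.49,.37,0])
E
python3 fit1.py
```

```text
bar [ 0.526  -0.3452 -1.4914] rms px 9.1 [[19.3, -9.6], [-21.1, 9.2], [0.2, 0.5], [-0.4, -0.7], [0.4, 0.3], [-1.0, 0.1]]
fixture [0.5213 0.0536 0.0257] rms px 1.13 [[-0.2, -0.7], [-0.9, 0.0], [-0.7, -1.1], [0.7, 1.0], [-0.3, 1.8], [-0.8, 0.3], [0.1, -1.7], [1.2, -0.6], [0.5, -0.3], [-0.2, -0.9], [0.5, -0.2], [0.9, 0.3], [-1.3, 3.9], [-1.0, -1.7]]
holder [ 0.4746 -0.1604  0.0693] rms px 0.94 [[-0.2, 0.1], [0.3, 0.4], [-1.6, 1.3], [-0.5, 1.3], [0.0, 1.3], [0.7, 1.4]]
pliers [ 0.4746 -0.1594  0.0713] rms px 0.43 [[-0.3, 0.2], [0.9, 0.3], [0.6, 0.0], [0.1, -0.1]]
stand [ 0.4909  0.3768 -0.2412] rms px 0.9 [[-0.5, -0.8], [0.4, 1.0], [0.7, 0.8], [-0.0, -1.5], [-1.1, 1.2], [-0.6, -0.9], [1.3, -0.3]]
ring [ 0.4917  0.3735 -0.2128] rms px 0.84 [[0.7, -0.1], [-0.2, -0.3], [-0.8, 0.1], [1.1, 0.3], [-0.2, -0.1], [-0.8, -2.3]]
```

Request:
jog_arm(deltas="0.98 0.86 0 0 0 -0.1;0.98 0.86 0 0 0 -0.1;0.98 0.86 0 0 0 -0.1;0.98 0.86 0 0 0 -0.1;0.98 0.86 0 0 0 -0.1;0.98 0.86 0 0 0 -0.1;0.98 0.86 0 0 0 -0.1;0.98 0.86 0 0 0 -0.1;0.98 0.86 0 0 0 -0.1;0.98 0.86 0 0 0 -0.1;0.98 0.86 0 0 0 -0.1;0.98 0.86 0 0 0 -0.1;0.98 0.86 0 0 0 -0.1;0.98 0.86 0 0 0 -0.1;0.98 0.86 0 0 0 -0.1;0.98 0.86 0 0 0 -0.1;0.98 0.86 0 0 0 -0.1;0.98 0.86 0 0 0 -0.1;0 0 0 0 0 0;0 0 0 0 0 0", gripper=1, squeeze=60)

```text
time: 2.65
eef_pos: [0.5238, -0.3434, 0.2181]
tcp_rot: [0.999, 0.038, -0.0, -0.0]
contact_force: [0.1, -1.1, -0.3]
opening: 1.0
finger_force: 0.0
```

Run:
```python
from h import *
d=grab('wrist','w1'); s=get_state(); print(s['time'],s['eef_pos'],s['tcp_rot'])
for l in [(.526,-.345,.016)]: print(proj(d,l))
```

```text
2.7 [ 0.52364525 -0.34373082  0.21818319] [ 9.99273125e-01  3.81199660e-02 -2.99266483e-04 -3.18318476e-05]
[315.251563   196.51235455]
```

View pics/w1.png

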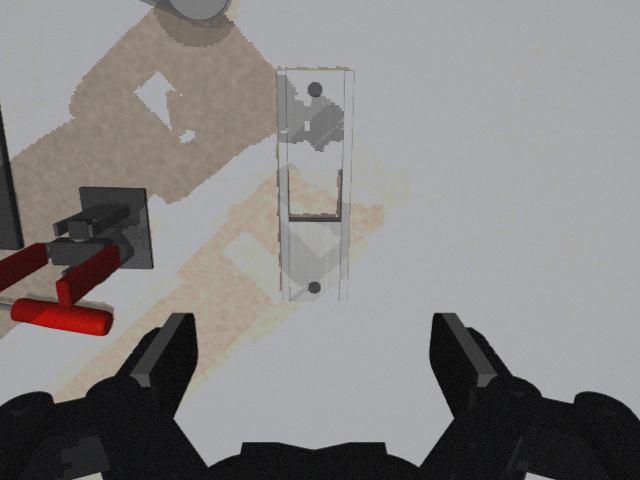

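The wrist view shows the bar lined up between the fingers: dots at (315,89) and (314.5,287), hole wall along row 216 between columns 289 and 341.

Run:
```python
from h import *
d=load('w1')
a,b=at(d,(315,89),.016),at(d,(314.5,287),.016); print('dots',a,b,(a+b)/2,np.arctan2(*(a-b)[[1,0]]))
l,r=at(d,(289,214),.016),at(d,(341.5,214),.016); print('hole near edge',l,r,np.linalg.norm(l-r), np.arctan2(*(l-r)[[1,0]])-np.pi/2)
for uv in [(288,168),(342,168),(288,70),(345,70),(288,290),(341,290)]: print(uv,at(d,uv,.016).round(4))
```

```text
dots [ 0.61667645 -0.33756376  0.016     ] [ 0.43687031 -0.35137308  0.016     ] [ 0.52677338 -0.34446842  0.016     ] 0.07665066685395934
hole near edge [ 0.50792138 -0.32240908  0.016     ] [ 0.511646   -0.37017483  0.016     ] 0.047910748036396944 0.07781942242060946
(288, 168) [ 0.5496 -0.319   0.016 ]
(342, 168) [ 0.5533 -0.3664  0.016 ]
(288, 70) [ 0.6295 -0.3144  0.016 ]
(345, 70) [ 0.6332 -0.3609  0.016 ]
(288, 290) [ 0.4317 -0.326   0.016 ]
(341, 290) [ 0.4357 -0.3773  0.016 ]
```

Request:
jog_arm(deltas="0.17 -0.04 -0.9 0 0 0;0 0 -1 0 0 0;0 0 -1 0 0 0;0 0 -1 0 0 0;0 0 -1 0 0 0;0 0 -1 0 0 0;0 0 -1 0 0 0;0 0 -1 0 0 0;0 0 -1 0 0 0;0 0 -0.6 0 0 0;0 0 -0.3 0 0 0;0 0 0 0 0 0;0 0 0 0 0 0")

```text
time: 4.32
eef_pos: [0.5282, -0.3445, 0.0233]
tcp_rot: [0.999, 0.038, 0.001, 0.001]
contact_force: [0.1, 0.3, 0.6]
opening: 1.004
finger_force: 0.0
```

Request:
jog_arm(deltas="0 0 0 0 0 0;0 0 0 0 0 0;0 0 0 0 0 0;0 0 0 0 0 0;0 0 0 0 0 0;0 0 0 0 0 0", gripper=0.5)

```text
time: 5.08
eef_pos: [0.5277, -0.344, 0.0224]
tcp_rot: [0.999, 0.038, -0.0, -0.0]
contact_force: [0.5, 0.6, 0.4]
opening: 0.498
finger_force: 0.0
```

Request:
jog_arm(deltas="0 0 0 0 0 0;0 0 0 0 0 0;0 0 0 0 0 0", gripper=1)

```text
time: 5.45
eef_pos: [0.5277, -0.3441, 0.0224]
tcp_rot: [0.999, 0.038, 0.0, 0.0]
contact_force: [0.4, 0.6, -0.0]
opening: 1.0
finger_force: 0.0
```

Run:
```python
from h import *
w=grab('wrist','w2'); s=grab('side','s2')
a=cv2.resize(w['color'],(400,300)); 
c=s['color'][130:280,300:500]; c=cv2.resize(c,(400,300))
cv2.imwrite('pics/m2.png',np.hstack([a,c]))
```

```text
(no output)
```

View pics/m2.png

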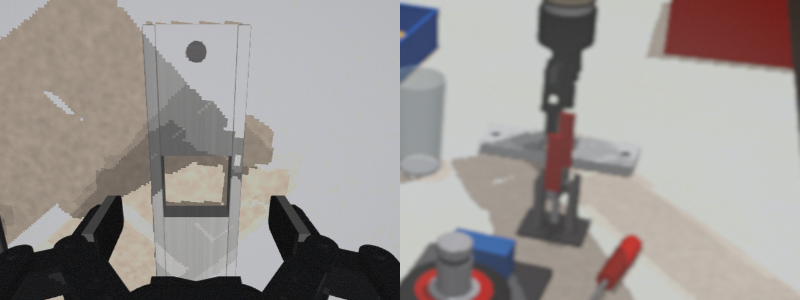

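The bar is undisturbed and centred between the fingers; the tips closed just above it, so I'll go lower.

Request:
jog_arm(deltas="0 0 -0.4 0 0 0;0 0 -0.2 0 0 0;0 0 0 0 0 0")

```text
time: 5.92
eef_pos: [0.5272, -0.3436, 0.0095]
tcp_rot: [0.999, 0.038, -0.001, -0.001]
contact_force: [0.4, -0.0, -0.1]
opening: 1.004
finger_force: 0.0
```

Request:
jog_arm(deltas="0 0 0 0 0 0;0 0 0 0 0 0;0 0 0 0 0 0;0 0 0 0 0 0;0 0 0 0 0 0", gripper=0.4, squeeze=60)

```text
time: 6.55
eef_pos: [0.5277, -0.3441, 0.0105]
tcp_rot: [0.999, 0.038, 0.0, 0.0]
contact_force: [-0.1, -0.2, 0.3]
opening: 0.4
finger_force: 0.0
```

Run:
```python
from h import *
w=grab('wrist','w3'); 
for p in [(.527,-.3445,.016),(.527+.105,-.3445+.008,.016)]: print(proj(w,p))
c=grab('scene','sc3')['color'][240:360,130:290]
cv2.imwrite('pics/m3.png',np.hstack([cv2.resize(w['color'],(400,300)),cv2.resize(c,(400,300))]))
```

```text
[314.71866174 311.78940824]
[315.63244319  31.14288271]
```

View pics/m3.png

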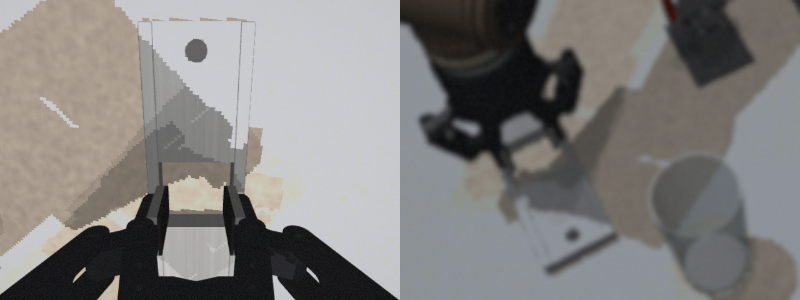

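Run:
```python
from h import *
import scipy.optimize as so
def z(d,a,b,w):
    g=lambda z:np.linalg.norm(at(d,a,z)-at(d,b,z))-w
    zz=so.brentq(g,-.2,.36); return zz,at(d,a,zz),at(d,b,zz)
print('w1',z(load('w1'),(193,313),(434,313),.085))
w=load('w3'); print('w3',z(w,(269,305),(366,305),.034))
# edges of dark finger in full res rows
im=w['color'].max(2)
for r in range(285,400,10):
    row=im[r]<45; e=np.flatnonzero(np.diff(row.astype(int))); print(r,e[(e>200)&(e<430)])
for zz in [0,.01,.02,.03,.06]: 
    print(zz,[proj(w,(.5277+.076*0,-.344+s*.017,zz)).round(0) for s in (1,-1)])
```

```text
w1 (0.24653290416596185, array([ 0.5317967 , -0.30005984,  0.2465329 ]), array([ 0.5383901 , -0.38480373,  0.2465329 ]))Traceback (most recent call last):
  File "<stdin>", line 7, in <module>
  File "<stdin>", line 5, in z
    r = _zeros._brentq(f, a, b, xtol, rtol, maxiter, args, full_output, disp)
ValueError: f(a) and f(b) must have different signs
```

Run:
```python
from h import *
w=load('w3'); K,R,t=KRT(w); print('cam',-R.T@t)
w1=load('w1'); K,R,t=KRT(w1); print('cam1',-R.T@t)
im=w['color'].max(2)
for r in range(285,400,10):
    row=im[r]<45; e=np.flatnonzero(np.diff(row.astype(int))); print(r,e[(e>200)&(e<430)])
for zz in [0,.01,.02,.03,.06]: 
    print(zz,[proj(w,(.5277+.011,-.344+s*.017,zz)).round(0) for s in (1,-1)], 'open,w1 at z=',.218+zz,[proj(w1,(.5236+.011,-.3437+s*.0425,.218+zz)).round(0) for s in (1,-1)])
```

```text
cam [ 0.60878749 -0.33738216  0.16650171]
cam1 [ 0.60503064 -0.33678747  0.37402381]
285 []
295 []
305 [261 268 357 364]
315 [230 243 259 268 357 367 382 395]
325 [225 240 256 269 356 370 386 400]
335 [221 237 253 269 356 372 388 404]
345 [217 234 251 269 356 375 392 408]
355 [207 244 251 268 358 375 381 419]
365 [201 265 360 424]
375 [263 362]
385 [262 364]
395 [260 365]
0 [array([277., 268.]), array([354., 273.])] open,w1 at z= 0.218 [array([215., 274.]), array([417., 288.])]
0.01 [array([275., 277.]), array([356., 283.])] open,w1 at z= 0.228 [array([209., 284.]), array([423., 299.])]
0.02 [array([273., 287.]), array([358., 293.])] open,w1 at z= 0.238 [array([202., 295.]), array([430., 311.])]
0.03 [array([271., 299.]), array([361., 305.])] open,w1 at z= 0.248 [array([195., 308.]), array([437., 325.])]
0.06 [array([261., 344.]), array([372., 352.])] open,w1 at z= 0.278 [array([165., 360.]), array([468., 380.])]
```

The finger edges put the tips about 18–28 mm above the reported TCP height, depending on opening. The reported z isn't where the pads are, so I'll work from the observed tip height and go lower.

Request:
jog_arm(deltas="0 0 0 0 0 0;0 0 0 0 0 0;0 0 0 0 0 0;0 0 -0.5 0 0 0;0 0 -0.5 0 0 0;0 0 -0.25 0 0 0;0 0 0 0 0 0", gripper=1)

```text
time: 7.52
eef_pos: [0.5271, -0.3436, -0.0156]
tcp_rot: [0.999, 0.038, -0.001, -0.001]
contact_force: [0.7, -0.1, 0.0]
opening: 1.0
finger_force: 0.0
```

Request:
jog_arm(deltas="0 0 0 0 0 0;0 0 0 0 0 0;0 0 0 0 0 0;0 0 0 0 0 0", gripper=0.4, squeeze=60)

```text
time: 8.02
eef_pos: [0.5283, -0.3445, -0.0137]
tcp_rot: [0.999, 0.038, 0.001, 0.001]
contact_force: [-0.0, -0.0, 3.6]
opening: 0.729
finger_force: 69.8
```

Request:
jog_arm(deltas="0 0 0.5 0 0 0;0 0 1 0 0 0;0 0 1 0 0 0;0 0 1 0 0 1;0 0 1 0 0 1;0 0 1 0 0 1;0 0 1 0 0 1;0 0 1 0 0 1;0 0 1 0 0 1;0 0 1 0 0 1;0 1 0 0 0 1;0 1 0 0 0 1;0 1 0 0 0 1;0 1 0 0 0 1;0 1 0 0 0 1;0 1 0 0 0 1;0 1 0 0 0 1;0 1 0 0 0 1;0 1 0 0 0 0.2;0 1 0 0 0 0")

```text
time: 10.52
eef_pos: [0.5276, -0.143, 0.1761]
tcp_rot: [0.698, 0.716, 0.0, 0.0]
contact_force: [-0.1, -0.8, -4.7]
opening: 0.732
finger_force: 69.0
```

Request:
jog_arm(deltas="0 1 0 0 0 0;0 1 0 0 0 0;0 1 0 0 0 0;0 1 0 0 0 0;0 1 0 0 0 0;0 1 0 0 0 0;0 1 0 0 0 0;0 1 0 0 0 0;0 1 0 0 0 0;0 0.8 0 0 0 0;0 0 0 0 0 0;0 0 0 0 0 0")

```text
time: 12.02
eef_pos: [0.5277, 0.0517, 0.1754]
tcp_rot: [0.698, 0.716, -0.0, 0.0]
contact_force: [0.2, -1.0, -5.1]
opening: 0.727
finger_force: 69.0
```

Run:
```python
from h import *
w=grab('wrist','w4'); s=get_state(); print(s['eef_pos'],s['tcp_rot'],s['opening'])
K,R,t=KRT(w);print(-R.T@t)
print('axle top',proj(w,(.5213,.0536,.102)))
cv2.imwrite('pics/w4v.png',np.clip(w['color']*1.3,0,255).astype(np.uint8))
```

```text
[0.52774269 0.05147564 0.17543018] [ 6.98007921e-01  7.16090002e-01 -1.62140778e-04  1.60560275e-04] 0.72601124254369
[0.5270759  0.13220162 0.33137707]
axle top [299.7966665  241.27515513]
```

View pics/w4v.png

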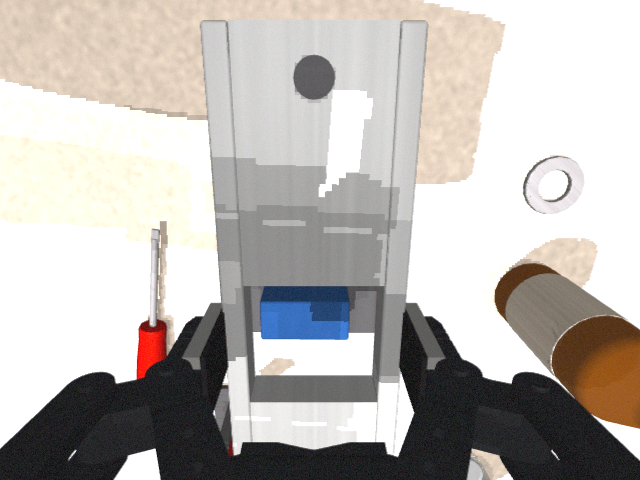

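The bar sits level in the fingers: far hole edge along row 286 between columns 242 and 385, dot at (314,77). The right block shows through the hole.

Run:
```python
from h import *
w=load('w4')
for z in (.200,.205,.21):
    l,r=at(w,(242,286),z),at(w,(385,286),z); n,m=at(w,(250,403),z),at(w,(377,403),z); dt=at(w,(314,77),z)
    tl,tr=at(w,(202,21),z),at(w,(427,21),z)
    print(z,'far',l.round(4),r.round(4),np.linalg.norm(l-r).round(4),'near',n.round(4),m.round(4),np.linalg.norm(n-m).round(4),'dot',dt.round(4),'end',tl.round(4),tr.round(4))
```

```text
0.2 far [0.5035 0.0698 0.2   ] [0.5543 0.0712 0.2   ] 0.0508 near [0.5053 0.0193 0.2   ] [0.5553 0.0206 0.2   ] 0.0501 dot [0.5272 0.1397 0.2   ] end [0.4943 0.154  0.2   ] [0.5596 0.1558 0.2   ]
0.205 far [0.5044 0.0722 0.205 ] [0.5533 0.0735 0.205 ] 0.0489 near [0.5061 0.0236 0.205 ] [0.5543 0.0249 0.205 ] 0.0482 dot [0.5272 0.1394 0.205 ] end [0.4955 0.1532 0.205 ] [0.5583 0.1549 0.205 ]
0.21 far [0.5053 0.0746 0.21  ] [0.5522 0.0758 0.21  ] 0.0469 near [0.5069 0.0279 0.21  ] [0.5532 0.0291 0.21  ] 0.0463 dot [0.5272 0.1391 0.21  ] end [0.4968 0.1523 0.21  ] [0.5571 0.154  0.21  ]
```

Request:
jog_arm(deltas="-0.36 0.23 0 0 0 0;0 0 -1 0 0 0;0 0 -1 0 0 0;0 0 -1 0 0 0;0 0 -0.8 0 0 0;0 0 -0.5 0 0 0;0 0 -0.5 0 0 0;0 0 -0.5 0 0 0;0 0 -0.3 0 0 0;0 0 0 0 0 0")

```text
time: 13.32
eef_pos: [0.5201, 0.0566, 0.0629]
tcp_rot: [0.698, 0.716, -0.0, -0.0]
contact_force: [-0.5, -0.3, -4.7]
opening: 0.735
finger_force: 68.9
```

Request:
jog_arm(deltas="0 0 -0.5 0 0 0;0 0 -0.4 0 0 0;0 0 -0.2 0 0 0;0 0 0 0 0 0")

```text
time: 13.82
eef_pos: [0.5201, 0.0566, 0.0409]
tcp_rot: [0.698, 0.716, -0.0, -0.0]
contact_force: [-0.0, 0.7, -4.8]
opening: 0.73
finger_force: 68.9
```

Request:
jog_arm(deltas="0 0 -0.1 0 0 0;0 0 -0.05 0 0 0;0 0 0 0 0 0")

```text
time: 14.2
eef_pos: [0.5205, 0.0566, 0.0385]
tcp_rot: [0.698, 0.716, 0.0, 0.0]
contact_force: [0.3, 0.8, -5.2]
opening: 0.729
finger_force: 69.0
```

Request:
jog_arm(deltas="0 0 -0.05 0 0 0;0 0 -0.05 0 0 0;0 0 0 0 0 0")

```text
time: 14.58
eef_pos: [0.5204, 0.0565, 0.0364]
tcp_rot: [0.698, 0.716, -0.0, -0.0]
contact_force: [0.1, 0.4, -4.7]
opening: 0.728
finger_force: 69.1
```

Request:
jog_arm(deltas="0 0 -0.05 0 0 0;0 0 -0.05 0 0 0;0 0 0 0 0 0")

```text
time: 14.95
eef_pos: [0.5205, 0.0566, 0.0362]
tcp_rot: [0.698, 0.716, -0.0, -0.0]
contact_force: [-7.9, -0.1, 7.4]
opening: 0.725
finger_force: 70.4
```

Request:
jog_arm(deltas="0 0 0 0 0 0;0 0 0 0 0 0;0 0 0 0 0 0;0 0 0.5 0 0 0;0 0 1 0 0 0;0 0 1 0 0 0;0 0 1 0 0 0;0 0 1 0 0 0;0 0 1 0 0 0;0 0 1 0 0 0;0 0 1 0 0 0;0 0 0.5 0 0 0;0 0 0 0 0 0", gripper=1)

```text
time: 16.58
eef_pos: [0.521, 0.0565, 0.1954]
tcp_rot: [0.698, 0.716, 0.001, 0.001]
contact_force: [0.5, 0.5, 0.3]
opening: 0.996
finger_force: 0.0
```

Run:
```python
from h import *
w=grab('wrist','w5'); s=grab('scene','sc5'); d=grab('side','sd5')
im=np.hstack([cv2.resize(w['color'],(400,300)),np.clip(cv2.resize(s['color'][190:265,290:390],(400,300))*1.4,0,255).astype(np.uint8)])
b=np.hstack([np.clip(cv2.resize(d['color'][235:310,275:375],(400,300))*1.4,0,255).astype(np.uint8),np.clip(cv2.resize(d['color'][180:255,330:430],(400,300))*1.4,0,255).astype(np.uint8)])
cv2.imwrite('pics/m5.png',np.vstack([im,b]))
st=get_state(); print(st['time'],st['eef_pos'],proj(w,(.5213,.0536,.102)),proj(s,(.5213,.0536,.102)))
```

```text
16.725 [0.5198422  0.05660436 0.19338278] [310.75827301 238.64639477] [341.44136686 212.16892329]
```

View pics/m5.png

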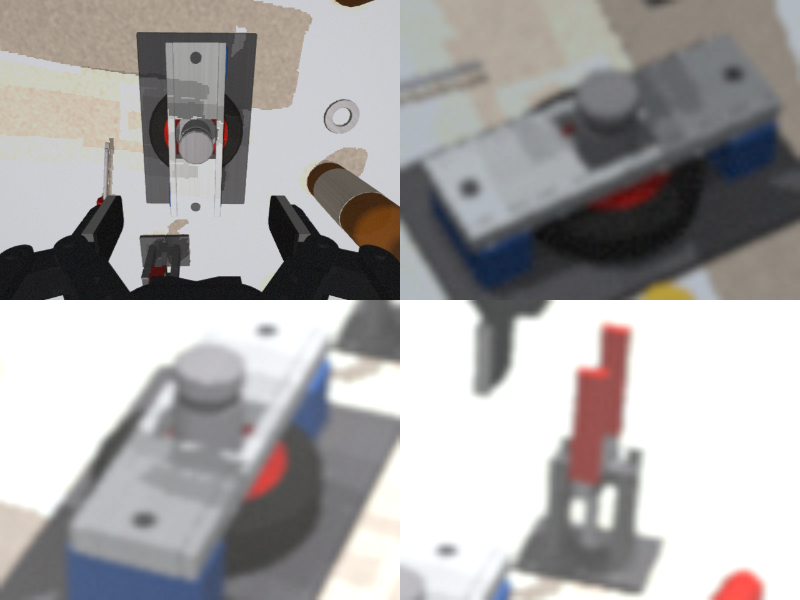

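The bar lies across both blocks with the axle through its hole, clear of the fingers. The pliers and their holder are unchanged. Next I'll move over the pliers and check the numbers on the way.

Run:
```python
from h import *
w=load('w5'); a,b=at(w,(312,91),.066),at(w,(312,331),.066); print('bar mid',(a+b)/2,np.linalg.norm(a-b),np.arctan2(*(a-b)[[1,0]])-np.pi/2)
g=cv2.cvtColor(w['color'],6); 
print(at(w,(315,243),.102))
cs=cv2.HoughCircles(cv2.medianBlur(g,3)[180:300,260:370],3,1,30,param1=80,param2=15,minRadius=22,maxRadius=42)
if cs is not None:
  for c in cs[0][:4]: print(c+[260,180,0],at(w,c[:2]+[260,180],.102))
```

```text
bar mid [0.52208131 0.05410859 0.066     ] 0.1812987467331419 0.026081656816244525
[0.52413492 0.05068544 0.102     ]
[313.5        235.5         26.79999924] [0.52301912 0.05579187 0.102     ]
[334.5 212.5  23.5] [0.53593491 0.07149964 0.102     ]
```

Request:
jog_arm(deltas="-0.14 -0.64 0 0 0 0.95;-0.14 -0.64 0 0 0 0.95;-0.14 -0.64 0 0 0 0.95;-0.14 -0.64 0 0 0 0.95;-0.14 -0.64 0 0 0 0.95;-0.14 -0.64 0 0 0 0.95;-0.14 -0.64 0 0 0 0.95;-0.14 -0.64 0 0 0 0.95;-0.14 -0.64 0 0 0 0.95;-0.14 -0.64 0 0 0 0.95;-0.14 -0.64 0 0 0 0.95;-0.14 -0.64 0 0 0 0.95;-0.14 -0.64 0 0 0 0.95;-0.14 -0.64 0 0 0 0.95;-0.14 -0.64 0 0 0 0.95;-0.14 -0.64 0 0 0 0.95;-0.14 -0.64 0 0 0 0.95;0 0 0 0 0 0;0 0 0 0 0 0", gripper=1)

```text
time: 19.1
eef_pos: [0.4726, -0.1606, 0.1938]
tcp_rot: [-0.034, 0.999, 0.0, -0.0]
contact_force: [-0.7, 0.3, -0.1]
opening: 0.996
finger_force: 0.0
```

Run:
```python
from h import *
w=grab('wrist','w6'); s=get_state(); print(s['time'],s['eef_pos'],s['tcp_rot'])
hsv=cv2.cvtColor(w['color'],40); m=(((hsv[...,0]<8)|(hsv[...,0]>172))&(hsv[...,1]>140)&(hsv[...,2]>60)).astype(np.uint8)
n,l,st,c=cv2.connectedComponentsWithStats(m)
for i in range(1,n):
    if st[i,4]>60:
        v=hsv[...,2][l==i]; print(st[i],c[i].round(1),np.percentile(v,[10,50,90]))
for p in [(.4746,-.1594,.142)]:
    for sg in (1,-1): print('pred top',proj(w,(p[0]-sg*.0021,p[1]+sg*.030,.142)))
```

```text
19.15 [ 0.47273155 -0.16053787  0.19396281] [-3.46923435e-02  9.99397934e-01  3.19136672e-04 -3.31222281e-04]
[ 336   70  118   52 3842] [393.5  95.6] [113. 165. 190.]
[256 215  24  61 878] [266.4 246.2] [ 64.  89. 164.]
[ 350  215   25   63 1038] [362.2 247. ] [ 71.  87. 102.]
[546 240  64  14 560] [578.2 247.1] [102.9 172.  193. ]
pred top [369.21353383 257.90383564]
pred top [259.63435428 257.91866282]
```

Run:
```python
from h import *
w=load('w6'); im=w['color']
print('R along handles rows 205-290'); 
for r in range(205,290,3): print(r,[int(im[r,c0:c0+5,2].mean()) for c0 in (258,264,270,276,352,358,364,370)])
for px in [(256,246),(375,246),(315.5,278),(315.5,240)]: print(px,at(w,px,.142).round(4))
c=cv2.resize(im[180:330,215:415],(800,600)); cv2.imwrite('pics/c6.png',c)
```

```text
R along handles rows 205-290
205 [200, 200, 199, 186, 199, 195, 200, 197]
208 [200, 200, 199, 186, 197, 195, 200, 200]
211 [199, 199, 200, 186, 188, 191, 177, 201]
214 [199, 198, 100, 109, 120, 123, 143, 200]
217 [200, 177, 84, 71, 85, 89, 140, 199]
220 [201, 151, 85, 68, 84, 84, 148, 163]
223 [199, 121, 85, 62, 81, 85, 145, 162]
226 [199, 100, 87, 57, 78, 86, 129, 164]
229 [196, 87, 84, 60, 76, 87, 111, 162]
232 [181, 86, 79, 65, 73, 87, 93, 165]
235 [152, 87, 74, 66, 72, 87, 87, 171]
238 [124, 87, 69, 99, 73, 87, 86, 150]
241 [101, 86, 66, 116, 73, 84, 88, 129]
244 [87, 86, 63, 142, 71, 80, 88, 108]
247 [151, 140, 61, 159, 81, 79, 85, 87]
250 [163, 155, 61, 187, 96, 80, 158, 130]
253 [162, 156, 61, 199, 115, 86, 161, 102]
256 [162, 156, 67, 199, 130, 90, 116, 98]
259 [163, 159, 79, 199, 143, 79, 99, 99]
262 [164, 156, 106, 200, 152, 76, 99, 98]
265 [165, 158, 129, 200, 166, 71, 99, 100]
268 [186, 169, 149, 200, 166, 80, 99, 99]
271 [126, 177, 163, 200, 168, 101, 99, 101]
274 [121, 158, 189, 200, 167, 114, 99, 103]
277 [196, 197, 200, 199, 165, 131, 88, 112]
280 [199, 199, 199, 199, 167, 161, 163, 169]
283 [199, 200, 199, 200, 169, 166, 164, 168]
286 [199, 200, 199, 198, 165, 166, 165, 165]
289 [200, 198, 200, 200, 164, 164, 167, 167]
(256, 246) [ 0.4699 -0.1916  0.142 ]
(375, 246) [ 0.4654 -0.127   0.142 ]
(315.5, 278) [ 0.4865 -0.158   0.142 ]
(315.5, 240) [ 0.4642 -0.1596  0.142 ]
```

The handle top faces span columns 256–375 and rows 246–278, which puts the pliers at about (0.476, -0.159). I'll descend on them.

Request:
jog_arm(deltas="0.16 0.08 0 0 0 0;0 0 -1 0 0 0;0 0 -1 0 0 0;0 0 -1 0 0 0;0 0 -1 0 0 0;0 0 -0.7 0 0 0;0 0 -0.55 0 0 0;0 0 0 0 0 0;0 0 0 0 0 0")

```text
time: 20.27
eef_pos: [0.4766, -0.1597, 0.0901]
tcp_rot: [-0.035, 0.999, -0.0, 0.001]
contact_force: [0.4, 0.0, 0.4]
opening: 0.995
finger_force: 0.0
```

Request:
jog_arm(deltas="0 0 0 0 0 0;0 0 0 0 0 0;0 0 0 0 0 0;0 0 0 0 0 0", gripper=0.74, squeeze=60)

```text
time: 20.78
eef_pos: [0.4767, -0.1596, 0.0907]
tcp_rot: [-0.035, 0.999, -0.0, 0.001]
contact_force: [-1.7, 2.3, 5.6]
opening: 0.738
finger_force: 8.3
```

Request:
jog_arm(deltas="0 0 0.5 0 0 0;0 0 1 0 0 0;0 0 1 0 0 0;0 0 1 0 0 0;0 0 1 0 0 0;0 0 1 0 0 0;0 0 1 0 0 0;0 0 0.5 0 0 0;0.08 1 0 0 0 -0.12;0.08 1 0 0 0 -0.12;0.08 1 0 0 0 -0.12;0.08 1 0 0 0 -0.12;0.08 1 0 0 0 -0.12;0.08 1 0 0 0 -0.12;0.08 1 0 0 0 -0.12;0.08 1 0 0 0 -0.12;0.08 1 0 0 0 -0.12;0.08 1 0 0 0 -0.12;0.08 1 0 0 0 -0.12;0.08 1 0 0 0 -0.12")

```text
time: 23.28
eef_pos: [0.4948, 0.0811, 0.2286]
tcp_rot: [0.037, 0.999, -0.0, -0.001]
contact_force: [1.2, -0.4, -1.4]
opening: 0.741
finger_force: 8.3
```

Request:
jog_arm(deltas="0.08 1 0 0 0 -0.12;0.08 1 0 0 0 -0.12;0.08 1 0 0 0 -0.12;0.08 1 0 0 0 -0.12;0.08 1 0 0 0 -0.12;0.08 1 0 0 0 -0.12;0.08 1 0 0 0 -0.12;0.08 1 0 0 0 -0.12;0.08 1 0 0 0 -0.12;0.08 1 0 0 0 -0.12;0.08 1 0 0 0 -0.12;0.08 1 0 0 0 -0.12;0.08 1 0 0 0 -0.12;0.08 0.9 0 0 0 0;0 0.5 0 0 0 0;0 0 0 0 0 0;0 0 0 0 0 0")

```text
time: 25.4
eef_pos: [0.5176, 0.3681, 0.2293]
tcp_rot: [0.115, 0.993, -0.0, -0.0]
contact_force: [-0.3, -0.2, -1.9]
opening: 0.74
finger_force: 8.3
```

Run:
```python
from h import *
w=grab('wrist','w7'); s=grab('scene','sc7'); d=grab('side','sd7'); st=get_state(); print(st['time'],st['eef_pos'],st['tcp_rot'],st['opening'],st['finger_force'])
h=cv2.cvtColor(w['color'],40); m=((h[...,0]>12)&(h[...,0]<32)&(h[...,1]>120)&(h[...,2]>80)).astype(np.uint8)
n,l,q,c=cv2.connectedComponentsWithStats(m)
for i in range(1,n):
    if q[i,4]>40: print(q[i],c[i].round(1))
print('pred ring0',proj(w,(.4915,.375,.037)),'gap',proj(w,(.517,.369,.037)),[proj(w,(st['eef_pos'][0],st['eef_pos'][1],z)).round(0) for z in (.14,.16,.2,.26)])
p=np.clip(w['color']*1.3,0,255).astype(np.uint8)[100:400,110:510]; cv2.imwrite('pics/c7.png',cv2.resize(p,(800,600),interpolation=cv2.INTER_CUBIC))
```

```text
25.55 [0.51779004 0.36801171 0.22952021] [ 1.14977830e-01  9.93368055e-01 -4.34372032e-05  6.84987617e-05] 0.7433548258730703 8.269604444503784
[ 289  141   52   74 1062] [314.3 174.8]
[212 398  12  22  99] [217.9 408. ]
[223 442  17  15 119] [230.5 449.6]
pred ring0 [313.39977693 166.89123021] gap [313.33224266 196.90556358] [array([312., 234.]), array([312., 244.]), array([311., 271.]), array([311., 337.])]
```

View pics/c7.png

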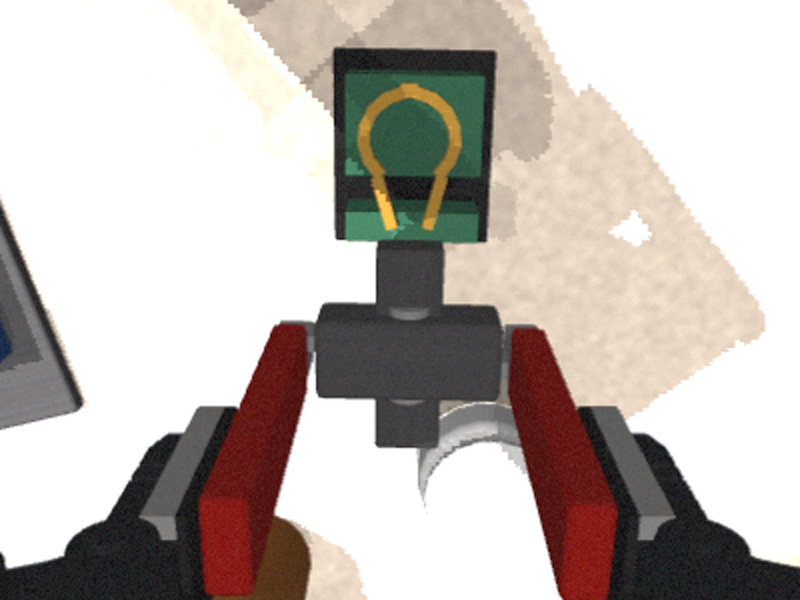

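The wrist view shows the ring whole, ears pointing down the picture: centre column 315, ear ends at (305.5,214.5) and (324,214.5), outer top at row 142.5. The pliers' housing top is at columns 268–360, rows 259–299, in line with it.

Run:
```python
from h import *
from scipy.optimize import least_squares
w=load('w7'); e=np.array([.5178,.3680]); yaw=np.arctan2(.99337,.11498)*2-np.pi/2; X=-np.array([np.cos(yaw+np.pi/2),np.sin(yaw+np.pi/2)]); Y=np.array([np.cos(yaw),np.sin(yaw)]); print('tool y ang',yaw,'X',X)
C=lambda x,y:(110+x/2,100+y/2)
def loc(px,z): p=at(w,px,z)[:2]-e; return np.round([p@X*1e3,p@Y*1e3],1)
z=.037
for n,p in [('L out',(358,135)),('R out',(462,135)),('top',(410,85)),('earL',(391,229)),('earR',(428,229))]: print(n,loc(C(*p),z))
for n,p in [('stand top TL',(346,71)),('TR',(483,71)),('slot L',(345,176)),('slot R',(479,176))]: print(n,loc(C(*p),.032))
for z in (.209,.212,.215):
  print(z,'housing',[loc(C(*p),z) for p in [(317,318),(500,318),(317,398),(500,398)]],'cross',[loc(C(*p),z) for p in [(376,446),(438,446)]])
print('handles',[loc(C(*p),.281) for p in [(201,500),(612,500),(205,595),(610,597)]])
```

```text
tool y ang 1.3403270989112048 X [ 0.97355931 -0.22843437]
L out [-26.6 -20.1]
R out [-26.7  24.4]
top [-47.6   2.1]
earL [14.9 -6.1]
earR [14.9 10.3]
stand top TL [-52.9 -25. ]
TR [-53.   33.1]
slot L [ -7.9 -26.4]
slot R [-8.  32.7]
0.209 housing [array([ -9.8, -20. ]), array([-9.9, 22.7]), array([ 10.8, -20.7]), array([10.7, 23.5])] cross [array([23.9, -6.6]), array([23.9,  8.7])]
0.212 housing [array([-11. , -19.6]), array([-11.1,  22.3]), array([  9.3, -20.3]), array([ 9.2, 23.1])] cross [array([22.1, -6.4]), array([22.1,  8.6])]
0.215 housing [array([-12.2, -19.3]), array([-12.3,  21.9]), array([  7.8, -19.9]), array([ 7.7, 22.7])] cross [array([20.4, -6.3]), array([20.4,  8.4])]
handles [array([ -8.9, -29.7]), array([-9. , 31.6]), array([  8.3, -30.4]), array([ 8.5, 32.7])]
```

Ring and pliers are parallel and within about 1 mm of each other. I'll make a small correction, then lower the jaws into the gap.

Request:
jog_arm(deltas="0.04 0.03 -0.5 0 0 0;0 0 -1 0 0 0;0 0 -1 0 0 0;0 0 -1 0 0 0;0 0 -0.7 0 0 0;0 0 -0.5 0 0 0;0 0 0 0 0 0")

```text
time: 26.42
eef_pos: [0.5181, 0.369, 0.1344]
tcp_rot: [0.115, 0.993, -0.0, -0.001]
contact_force: [0.5, -0.7, -2.2]
opening: 0.742
finger_force: 8.3
```

Request:
jog_arm(deltas="0 0 -0.4 0 0 0;0 0 -0.4 0 0 0;0 0 -0.4 0 0 0;0 0 -0.25 0 0 0;0 0 0 0 0 0;0 0 0 0 0 0")

```text
time: 27.18
eef_pos: [0.5187, 0.3693, 0.1067]
tcp_rot: [0.115, 0.993, 0.0, 0.0]
contact_force: [0.1, -0.1, -0.4]
opening: 0.742
finger_force: 8.3
```

Run:
```python
from h import *
w=grab('wrist','w8'); st=get_state(); print(st['time'],st['eef_pos'],st['tcp_rot'],st['contact_force'],st['finger_force'])
h=cv2.cvtColor(w['color'],40); m=((h[...,0]>12)&(h[...,0]<32)&(h[...,1]>120)&(h[...,2]>80)).astype(np.uint8)
n,l,q,c=cv2.connectedComponentsWithStats(m)
for i in range(1,n):
    if q[i,4]>40: print(q[i],c[i].round(1))
i=1+np.argmax(q[1:,4]); e=st['eef_pos'][:2]
for r in range(q[i,1],q[i,1]+q[i,3],6):
    x=np.flatnonzero(l[r]==i); g=np.flatnonzero(np.diff(x)>2); print(r,x[0],[(x[k],x[k+1]) for k in g],x[-1])
```

```text
27.225 [0.51875247 0.36930685 0.10684276] [1.14631945e-01 9.93407951e-01 2.08415842e-04 3.40801149e-04] [-0.24426353 -0.61366559 -1.42038407] 8.269485980272293
[ 274  159   78   93 2010] [311.8 199.6]
159 307 [] 318
165 296 [] 329
171 287 [(np.int64(307), np.int64(317))] 337
177 281 [(np.int64(294), np.int64(331))] 343
183 278 [(np.int64(287), np.int64(337))] 346
189 275 [(np.int64(284), np.int64(340))] 349
195 274 [(np.int64(282), np.int64(342))] 350
201 274 [(np.int64(282), np.int64(342))] 351
207 274 [(np.int64(283), np.int64(341))] 350
213 276 [(np.int64(285), np.int64(339))] 348
219 278 [(np.int64(291), np.int64(334))] 346
225 283 [(np.int64(293), np.int64(332))] 341
231 284 [(np.int64(293), np.int64(332))] 340
237 286 [(np.int64(295), np.int64(332))] 338
243 288 [(np.int64(297), np.int64(332))] 336
249 290 [(np.int64(297), np.int64(331))] 335
```

Request:
jog_arm(deltas="0 0 0.03 0 0 0;0 0 0.03 0 0 0", gripper=0.65, squeeze=60)

```text
time: 27.48
eef_pos: [0.5186, 0.3692, 0.1079]
tcp_rot: [0.115, 0.993, 0.0, 0.0]
contact_force: [0.2, 0.8, -1.9]
opening: 0.65
finger_force: 12.1
```

Request:
jog_arm(deltas="0 0 0.03 0 0 0;0 0 0.03 0 0 0", gripper=0.55)

```text
time: 27.72
eef_pos: [0.5185, 0.3692, 0.1089]
tcp_rot: [0.115, 0.993, 0.0, 0.0]
contact_force: [0.2, -0.2, -1.5]
opening: 0.554
finger_force: 14.2
```

Request:
jog_arm(deltas="0 0 0.03 0 0 0;0 0 0.03 0 0 0", gripper=0.46)

```text
time: 27.98
eef_pos: [0.5184, 0.3691, 0.1099]
tcp_rot: [0.115, 0.993, -0.0, -0.0]
contact_force: [-0.3, 0.7, -1.1]
opening: 0.462
finger_force: 16.2
```

Request:
jog_arm(deltas="0 0 0.03 0 0 0;0 0 0.03 0 0 0;0 0 0 0 0 0", gripper=0.1)

```text
time: 28.35
eef_pos: [0.5184, 0.3691, 0.1111]
tcp_rot: [0.115, 0.993, -0.0, -0.0]
contact_force: [0.6, 0.6, -2.5]
opening: 0.36
finger_force: 62.0
```

```bash
cat > seg.py <<'E'
from h import *
def seg(tag,rows=True):
    w=grab('wrist',tag); st=get_state(); print(st['time'],st['eef_pos'],st['tcp_rot'],st['contact_force'],st['finger_force'],st['opening'])
    h=cv2.cvtColor(w['color'],40); m=((h[...,0]>12)&(h[...,0]<32)&(h[...,1]>120)&(h[...,2]>80)).astype(np.uint8)
    n,l,q,c=cv2.connectedComponentsWithStats(m)
    i=1+np.argmax(q[1:,4]*(q[1:,1]<350)); print(q[i],c[i].round(1))
    for r in range(q[i,1],q[i,1]+q[i,3],8):
        x=np.flatnonzero(l[r]==i); g=np.flatnonzero(np.diff(x)>2); print(r,int(x[0]),[(int(x[k]),int(x[k+1])) for k in g],int(x[-1]))
    return w,st,(l==i)
E
python3 -c "
from seg import *
seg('w9')"
```

```text
28.4 [0.51838119 0.36912028 0.11110085] [ 1.14613488e-01  9.93410155e-01 -6.75790757e-05 -8.22703987e-05] [-0.4855306   0.39490154 -2.17842139] 62.04612493515015 0.3568801842181596
[ 267  166   95   85 1937] [314.  198.8]
166 308 [] 319
174 282 [] 346
182 275 [(286, 342)] 353
190 270 [(279, 349)] 357
198 268 [(276, 352)] 360
206 267 [(275, 352)] 361
214 268 [(277, 350)] 360
222 272 [(280, 347)] 356
230 270 [(278, 350)] 358
238 270 [(278, 350)] 357
246 270 [(275, 352)] 357
```

Request:
jog_arm(deltas="0 0 0.2 0 0 0;0 0 0.4 0 0 0;0 0 0.7 0 0 0;0 0 1 0 0 0;0 0 1 0 0 0;0 0 1 0 0 0;0 0 0.8 0 0 0;0 0 0.4 0 0 0;0 0 0 0 0 0;0 0 0 0 0 0;0 0 0 0 0 0")

```text
time: 29.78
eef_pos: [0.518, 0.3689, 0.22]
tcp_rot: [0.115, 0.993, -0.001, -0.001]
contact_force: [-0.7, -0.4, -1.8]
opening: 0.362
finger_force: 62.0
```

```bash
python3 -c "
from seg import *
w,st,m=seg('w10')
# ring outer extent if its top at z: known outer width
for r in (206,):
  x=np.flatnonzero(m[r])
grab('scene','sc10');grab('side','sd10')
"
```

```text
29.825 [0.51809299 0.36893574 0.22017646] [ 1.14675188e-01  9.93402648e-01 -4.80592681e-04 -7.41347656e-04] [-0.82327097 -0.38351576 -1.16084033] 62.0007848739624 0.3597876547531152
[ 267  166   94   84 1832] [314.1 197.5]
166 308 [] 319
174 282 [] 346
182 275 [(287, 342)] 353
190 271 [(279, 349)] 357
198 268 [(276, 352)] 360
206 268 [(275, 352)] 360
214 268 [(277, 350)] 359
222 272 [(280, 347)] 355
230 271 [(278, 350)] 357
238 271 [(277, 350)] 357
246 271 [(275, 352)] 356
```

```bash
cat > circ.py <<'E'
from h import *
from scipy.optimize import minimize
th=np.linspace(0,2*np.pi,120,endpoint=False)
def score(d,cx,cy,r,z,sel=None):
    g=d['g']; t=th if sel is None else th[sel]
    o=[];
    for rr in (r-.0012,r+.0012):
        P=np.array([proj(d,(cx+rr*np.cos(a),cy+rr*np.sin(a),z)) for a in t],np.float32)
        o.append(cv2.remap(g,P[:,0].reshape(-1,1),P[:,1].reshape(-1,1),1)[:,0])
    return np.abs(o[0]-o[1]).mean()
def find(d,c0,r,z,span=.006):
    d['g']=cv2.GaussianBlur(cv2.cvtColor(d['color'],6),(0,0),.8).astype(np.float32)
    best=[(score(d,c0[0]+a,c0[1]+b,r,z),c0[0]+a,c0[1]+b) for a in np.arange(-span,span+1e-6,.001) for b in np.arange(-span,span+1e-6,.001)]
    best.sort(reverse=True); return np.round(best[:3],4).tolist()
E
python3 - <<'E'
from circ import *
for t in ['w5','scene0','side0','sc5','sd5']:
    for r,z in [(.0170,.102),(.0185,.1005)]: print(t,r,find(load(t),(.522,.0545),r,z))
w=load('w9'); e=np.array([.5184,.3691]); yaw=np.arctan2(.99341,.11461)*2-np.pi/2
Y=np.array([np.cos(yaw),np.sin(yaw)]); X=np.array([Y[1],-Y[0]])
def loc(px,z): p=at(w,px,z)[:2]-e; return np.round([p@X*1e3,p@Y*1e3],2)
for n,p in [('outer top',(313.5,165.5)),('inner top',(314,179)),('wideL',(267,206)),('wideR',(361,206)),('inL',(275.5,204)),('inR',(352.5,204)),('ear L',(274,250)),('ear R',(353.5,250))]: print(n,loc(p,.037))
E
```

```text
w5 0.017 [[45.8422, 0.523, 0.0545], [43.6268, 0.522, 0.0545], [43.3324, 0.523, 0.0535]]
w5 0.0185 [[48.4515, 0.523, 0.0545], [44.6086, 0.524, 0.0545], [44.5547, 0.522, 0.0545]]
scene0 0.017 [[12.1283, 0.524, 0.0525], [12.0413, 0.523, 0.0525], [11.9551, 0.524, 0.0535]]
scene0 0.0185 [[12.4411, 0.522, 0.0535], [12.2618, 0.521, 0.0535], [12.1186, 0.523, 0.0535]]
side0 0.017 [[13.4376, 0.52, 0.0555], [13.3835, 0.52, 0.0565], [13.2237, 0.519, 0.0565]]
side0 0.0185 [[13.5099, 0.522, 0.0535], [13.4891, 0.521, 0.0535], [13.3842, 0.522, 0.0525]]
sc5 0.017 [[8.31, 0.523, 0.0525], [8.3022, 0.522, 0.0525], [8.2229, 0.522, 0.0535]]
sc5 0.0185 [[8.0155, 0.521, 0.0525], [7.9802, 0.521, 0.0515], [7.9562, 0.521, 0.0535]]
sd5 0.017 [[10.7256, 0.521, 0.0545], [10.6286, 0.521, 0.0555], [10.5461, 0.522, 0.0545]]
sd5 0.0185 [[10.8754, 0.521, 0.0525], [10.8505, 0.522, 0.0525], [10.8318, 0.521, 0.0535]]
outer top [-45.35   0.91]
inner top [-37.68   1.21]
wideL [-21.82 -26.17]
wideR [-21.89  28.63]
inL [-23.02 -21.18]
inR [-23.08  23.64]
ear L [  5.47 -22.88]
ear R [ 5.41 25.13]
```

```bash
cat > rf.py <<'E'
from h import *
from scipy.optimize import minimize
def mask(d):
    h=cv2.cvtColor(d['color'],40); m=((h[...,0]>12)&(h[...,0]<32)&(h[...,1]>110)&(h[...,2]>60)).astype(np.uint8)
    n,l,q,c=cv2.connectedComponentsWithStats(m); i=1+np.argmax(q[1:,4]*(q[1:,1]<350)); return (l==i).astype(np.uint8),q[i]
def fit(tag,e,rot,z0,phi0,x0=(-.0215,.0012)):
    d=load(tag); m,q=mask(d); yaw=np.arctan2(rot[1],rot[0])*2-np.pi/2
    Y=np.array([np.cos(yaw),np.sin(yaw)]); X=np.array([Y[1],-Y[0]]); S=4
    K,R,t=KRT(d)
    u0,v0,W,H=250,150,130,60
    M=cv2.resize(m[v0:v0+H,u0:u0+W],None,fx=S,fy=S,interpolation=0)
    def render(p):
        img=np.zeros((H*S,W*S),np.uint8)
        for sg in (1,-1):
            a=np.linspace(np.pi/2-.35,np.pi,14); out=[]
            for r in (.017,.022):
                l=np.stack([r*np.cos(a),sg*r*np.sin(a)],1)+[.0195,0]
                c,s=np.cos(p[2]),np.sin(p[2])*sg
                l=np.stack([c*l[:,0]-s*l[:,1],s*l[:,0]+c*l[:,1]],1)-[.0195,0]; out.append(l)
            for k in range(len(a)-1):
                for z in (z0,z0+.0025,z0+.005):
                    quad=np.array([out[0][k],out[0][k+1],out[1][k+1],out[1][k]])
                    P=np.array([proj(d,[*(np.array(e)+(x+p[0])*X+(y+p[1])*Y),z]) for x,y in quad])
                    cv2.fillConvexPoly(img,np.round((P+.5-[u0,v0])*S-.5).astype(np.int32),1)
        return img
    f=lambda q:np.mean(render(q*np.array([1e-3,1e-3,1e-2]))!=M)
    o=minimize(f,np.array([x0[0]*1e3,x0[1]*1e3,phi0*1e2]),method='Nelder-Mead',options=dict(initial_simplex=np.array([x0[0]*1e3,x0[1]*1e3,phi0*1e2])+np.array([[0,0,0],[3,0,0],[0,2,0],[0,0,8]]),xatol=.02,fatol=1e-5))
    print(tag,'origin X,Y mm, phi',(o.x*[1,1,.01]).round(3),'err',round(o.fun,4),'mask frac',round(M.mean(),3)); return o.x
if __name__=='__main__':
    fit('w7',(.5178,.3680),(.11498,.99337),.032,0.,(-.025,.002))
    fit('w8',(.51875,.3693),(.11463,.99341),.032,0.,(-.025,.0012))
    fit('w9',(.5184,.3691),(.11461,.99341),.032,.28)
    fit('w10',(.5181,.3689),(.11468,.9934),.032+.1091,.28)
E
python3 rf.py
```

```text
w7 origin X,Y mm, phi [-2.5076e+01  1.4800e+00  3.0000e-03] err 0.0629 mask frac 0.11
w8 origin X,Y mm, phi [-2.5838e+01  1.4900e-01  9.0000e-03] err 0.0141 mask frac 0.16
w9 origin X,Y mm, phi [-21.231   1.149   0.285] err 0.0167 mask frac 0.165
w10 origin X,Y mm, phi [-21.649   0.985   0.27 ] err 0.0154 mask frac 0.162
```

Request:
jog_arm(deltas="0.03 -0.4 0 0 0 0;0.07 -0.8 0 0 0 0;0.07 -1 0 0 0 0;0.07 -1 0 0 0 0;0.07 -1 0 0 0 0;0.07 -1 0 0 0 0;0.07 -1 0 0 0 0;0.07 -1 0 0 0 0;0.07 -1 0 0 0 0;0.07 -1 0 0 0 0;0.07 -1 0 0 0 0;0.07 -1 0 0 0 0;0.07 -1 0 0 0 0;0.07 -1 0 0 0 0;0.07 -1 0 0 0 0;0.07 -1 0 0 0 0;0.07 -0.6 0 0 0 0;0.05 -0.22 0 0 0 0;0 0 0 0 0 0;0 0 0 0 0 0")

```text
time: 32.42
eef_pos: [0.5424, 0.0493, 0.2212]
tcp_rot: [0.114, 0.993, 0.0, -0.0]
contact_force: [0.6, -1.1, -1.9]
opening: 0.356
finger_force: 62.0
```

```bash
cat > rel.py <<'E'
from circ import *
import rf,sys
tag=sys.argv[1]; w=grab('wrist',tag); sc=grab('scene','sc_'+tag); sd=grab('side','sd_'+tag); st=get_state(); e=st['eef_pos']; q=st['tcp_rot']; print(st['time'],e,q,st['contact_force'],st['finger_force'])
o=rf.fit(tag,e[:2],q[:2],e[2]-.0766-.0025,.28)
yaw=np.arctan2(q[1],q[0])*2-np.pi/2; Y=np.array([np.cos(yaw),np.sin(yaw)]); X=np.array([Y[1],-Y[0]])
rm=e[:2]+X*(o[0]+2.2)/1e3+Y*o[1]/1e3; print('ring_mid xy',rm.round(4))
for r,z in [(.017,.102),(.0185,.1005)]: print('axle wrist',r,find(w,(.522,.0540),r,z))
print('axle top px',proj(w,(.522,.054,.102)))
# ring centroid check in the other cams: brass mask vs model ring_mid
for n,d in (('scene',sc),('side',sd)):
    h=cv2.cvtColor(d['color'],40); m=((h[...,0]>12)&(h[...,0]<32)&(h[...,1]>110)&(h[...,2]>60)).astype(np.uint8)
    p=proj(d,[*rm,e[2]-.0766]); u,v=int(p[0]),int(p[1]); y,x=np.nonzero(m[v-30:v+30,u-35:u+35]); print(n,'pred',p.round(1),'brass px',len(x),'bbox',x.min()+u-35,x.max()+u-35,y.min()+v-30,y.max()+v-30)
E
python3 rel.py w11
```

```text
32.575 [0.5424061  0.04924758 0.22123739] [ 1.14246622e-01  9.93452418e-01  5.40180083e-05 -1.62190584e-05] [-0.11932869 -1.21986725 -0.82518516] 61.990370750427246
w11 origin X,Y mm, phi [ 9.5    8.533 -0.947] err 0.0 mask frac 0.0
ring_mid xy [0.5557 0.0549]
axle wrist 0.017 [[44.9198, 0.523, 0.056], [42.2264, 0.523, 0.055], [42.1493, 0.522, 0.055]]
axle wrist 0.0185 [[48.0435, 0.523, 0.053], [47.9152, 0.522, 0.052], [47.8672, 0.522, 0.053]]
axle top px [312.06857016 191.51992372]
scene pred [350.  210.1] brass px 39 bbox 331 356 195 212
side pred [310.8 228.6] brass px 48 bbox 309 339 221 238
```

```bash
sed -i 's/    n,l,q,c=cv2.connectedComponentsWithStats(m); i=/    k=np.zeros_like(m); k[140:270,240:390]=1; m*=k\n    n,l,q,c=cv2.connectedComponentsWithStats(m); i=/' rf.py
python3 - <<'E'
import rf
from circ import *
w=load('w11'); e=(.54241,.04925)
m,q=rf.mask(w); print(q)
o=rf.fit('w11',e,(.11425,.99345),.22124-.0791,.28)
yaw=np.arctan2(.99345,.11425)*2-np.pi/2; Y=np.array([np.cos(yaw),np.sin(yaw)]); X=np.array([Y[1],-Y[0]])
rm=np.array(e)+X*(o[0]+2.2)/1e3+Y*o[1]/1e3; print('ring_mid',rm)
print(proj(w,[*rm,.1446]),proj(w,(.522,.054,.102)))
for n in ('sc_w11','sd_w11'):
    d=load(n); h=cv2.cvtColor(d['color'],40); mm=((h[...,0]>12)&(h[...,0]<32)&(h[...,1]>110)&(h[...,2]>60)); p=proj(d,[*rm,.1446]);u,v=int(p[0]),int(p[1]); y,x=np.nonzero(mm[v-25:v+25,u-30:u+30]); print(n,p.round(1),len(x),x.min()+u-30,x.max()+u-30,y.min()+v-25,y.max()+v-25)
E
```

```text
[ 267  166   94   85 1875]
w11 origin X,Y mm, phi [-21.368   1.113   0.276] err 0.0196 mask frac 0.155
ring_mid [0.5239954  0.05468464]
[313.74464717 209.37317177] [312.06857016 191.51992372]
sc_w11 [343.  200.5] 39 331 356 195 212
sd_w11 [325.7 231.8] 48 309 339 221 238
```

Request:
jog_arm(deltas="-0.07 -0.02 -0.3 0 0 0;0 0 -0.5 0 0 0;0 0 -0.5 0 0 0;0 0 -0.3 0 0 0;0 0 0 0 0 0;0 0 0 0 0 0")

```text
time: 33.33
eef_pos: [0.5413, 0.0483, 0.1895]
tcp_rot: [0.115, 0.993, 0.0, 0.0]
contact_force: [-1.3, -0.6, -1.2]
opening: 0.358
finger_force: 62.0
```

```bash
python3 rel.py w12
```

```text
33.475 [0.54139747 0.04829928 0.18976493] [1.14663975e-01 9.93404209e-01 4.29865565e-06 5.00034765e-04] [ 0.25193677  0.12776659 -2.91321279] 61.99073910713196
w12 origin X,Y mm, phi [-21.473   1.039   0.273] err 0.0168 mask frac 0.159
ring_mid xy [0.5229 0.0537]
axle wrist 0.017 [[41.9515, 0.516, 0.052], [39.6523, 0.516, 0.051], [37.4185, 0.516, 0.053]]
axle wrist 0.0185 [[42.4429, 0.516, 0.052], [41.6277, 0.517, 0.052], [40.6879, 0.516, 0.053]]
axle top px [313.80239367 203.38455566]
scene pred [341.9 209.5] brass px 52 bbox 330 355 204 222
side pred [326.3 245.2] brass px 69 bbox 309 340 237 252
```

Request:
jog_arm(deltas="0 0 -0.2 0 0 0;0 0 -0.2 0 0 0;0 0 -0.2 0 0 0;0 0 0 0 0 0")

```text
time: 33.98
eef_pos: [0.5407, 0.0484, 0.1765]
tcp_rot: [0.115, 0.993, -0.0, -0.001]
contact_force: [-0.3, 0.1, -1.0]
opening: 0.357
finger_force: 62.0
```

Request:
jog_arm(deltas="0 0 -0.2 0 0 0;0 0 -0.2 0 0 0;0 0 0 0 0 0")

```text
time: 34.35
eef_pos: [0.5407, 0.0484, 0.1686]
tcp_rot: [0.115, 0.993, 0.0, -0.001]
contact_force: [0.3, 0.2, -1.8]
opening: 0.358
finger_force: 62.0
```

Request:
jog_arm(deltas="0 0 -0.15 0 0 0;0 0 -0.1 0 0 0;0 0 0 0 0 0;0 0 0 0 0 0;0 0 0 0 0 0")

```text
time: 34.98
eef_pos: [0.5412, 0.0484, 0.1644]
tcp_rot: [0.115, 0.993, -0.0, 0.0]
contact_force: [-0.5, -0.5, -2.0]
opening: 0.357
finger_force: 62.0
```

Run:
```python
from circ import *
import rf
w=grab('wrist','w13'); sc=grab('scene','sc13'); sd=grab('side','sd13'); st=get_state(); e=st['eef_pos']; q=st['tcp_rot']; print(st['time'],e,q,st['contact_force'],st['wrist_torque'],st['finger_force'],st['dq'].round(4))
o=rf.fit('w13',e[:2],q[:2],e[2]-.0791,.28)
yaw=np.arctan2(q[1],q[0])*2-np.pi/2; Y=np.array([np.cos(yaw),np.sin(yaw)]); X=np.array([Y[1],-Y[0]])
rm=e[:2]+X*(o[0]+2.2)/1e3+Y*o[1]/1e3; print('ring_mid',rm)
# axle rim in other cams (sharper score), top circle
for n,d in (('w',w),('sc',sc),('sd',sd)): print(n,[find(d,(.522,.054),r,z,.004)[0] for r,z in [(.017,.102),(.0185,.1005)]])
# ring height in side view: vertical brass bbox vs prediction for heights
for n,d in (('sc',sc),('sd',sd)):
    h=cv2.cvtColor(d['color'],40); m=((h[...,0]>12)&(h[...,0]<32)&(h[...,1]>110)&(h[...,2]>60)); p=proj(d,[*rm,.086]);u,v=int(p[0]),int(p[1]); y,x=np.nonzero(m[v-25:v+25,u-30:u+30]); print(n,p.round(1),'+1cm',proj(d,[*rm,.096]).round(1),len(x),x.min()+u-30,x.max()+u-30,y.min()+v-25,y.max()+v-25)
    # model bbox
    pts=[]
    for sg in(1,-1):
        for a in np.linspace(np.pi/2-.35,np.pi,14):
            for z in(-.0025,.0025):
                l=np.array([.022*np.cos(a)+.0195,sg*.022*np.sin(a)]);c,s=np.cos(.285),sg*np.sin(.285)
                l=np.array([c*l[0]-s*l[1]-.0195-.0022,s*l[0]+c*l[1]]); pts.append(proj(d,[*(rm+l[0]*X+l[1]*Y),e[2]-.0766+z]))
    pts=np.array(pts); print(' model bbox',pts.min(0).round(1),pts.max(0).round(1))
```

```text
35.125 [0.54110208 0.04834813 0.16431125] [ 1.14648324e-01  9.93406138e-01 -3.76057789e-06  8.61964405e-05] [-0.14129641 -0.04477486 -2.53137089] [ 0.03310189 -0.00124995 -0.04031033] 61.99044585227966 [-0.0001 -0.0012 -0.0003 -0.0009  0.0014  0.0007]
w13 origin X,Y mm, phi [-21.272   1.065   0.278] err 0.0174 mask frac 0.158
ring_mid [0.52277365 0.05372942]
w [[37.2707, 0.522, 0.055], [36.1184, 0.524, 0.056]]
sc [[8.0293, 0.518, 0.051], [7.1814, 0.518, 0.053]]
sd [[9.3638, 0.521, 0.054], [8.5446, 0.521, 0.051]]
sc [341.6 217. ] +1cm [341.7 214.3] 51 329 355 211 228
 model bbox [329.6 207.3] [352.8 218.9]
sd [326.2 256.5] +1cm [326.2 252.4] 80 309 339 251 263
 model bbox [318.9 249. ] [339.8 264.8]
```

Request:
jog_arm(deltas="0 0.02 -0.08 0 0 0;0 0 0 0 0 0;0 0 0 0 0 0;0 0 0 0 0 0;0 0 0 0 0 0;0 0 0 0 0 0")

```text
time: 35.88
eef_pos: [0.5411, 0.0487, 0.1626]
tcp_rot: [0.115, 0.993, -0.0, 0.0]
contact_force: [-0.0, -0.2, -2.1]
opening: 0.357
finger_force: 62.0
```

Run:
```python
from circ import *
import rf
w=grab('wrist','w14'); st=get_state(); e=st['eef_pos']; q=st['tcp_rot']; print(st['time'],e,st['contact_force'],st['wrist_torque'],st['finger_force'])
o=rf.fit('w14',e[:2],q[:2],e[2]-.0791,.28)
yaw=np.arctan2(q[1],q[0])*2-np.pi/2; Y=np.array([np.cos(yaw),np.sin(yaw)]); X=np.array([Y[1],-Y[0]])
print('ring_mid',e[:2]+X*(o[0]+2.2)/1e3+Y*o[1]/1e3,[find(w,(.522,.054),r,z,.004)[0] for r,z in [(.017,.102),(.0185,.1005)]])
# dark gap between ring inner edge and axle along the widest row and down the middle
g=w['color']; m,_=rf.mask(w)
for r in (196,204,212): print(r,[int(v) for v in g[r,270:360:3].mean(1)])
print([int(v) for v in g[160:250:3,314].mean(1)])
```

```text
35.925 [0.54107863 0.0487678  0.16265427] [-0.95325467 -0.44278545 -1.7985752 ] [-0.06147206 -0.05103653 -0.01396232] 61.99018836021423
w14 origin X,Y mm, phi [-21.365   1.024   0.273] err 0.0177 mask frac 0.159
ring_mid [0.52265078 0.05412965] [[38.5373, 0.518, 0.051], [37.6732, 0.518, 0.052]]
196 [169, 168, 165, 111, 109, 176, 145, 169, 190, 194, 195, 198, 193, 192, 190, 189, 188, 185, 185, 188, 185, 123, 125, 103, 91, 108, 106, 99, 100, 98]
204 [168, 165, 69, 93, 109, 119, 161, 186, 183, 173, 171, 174, 192, 195, 181, 183, 193, 189, 194, 194, 180, 127, 128, 126, 123, 110, 111, 96, 99, 100]
212 [158, 157, 104, 81, 87, 162, 176, 176, 177, 179, 181, 178, 179, 179, 177, 176, 162, 116, 114, 106, 172, 108, 105, 108, 108, 106, 82, 67, 99, 100]
[212, 109, 107, 168, 169, 175, 170, 97, 175, 187, 190, 197, 189, 186, 192, 176, 180, 177, 107, 55, 54, 89, 91, 90, 92, 92, 91, 91, 91, 91]
```

```bash
python3 -c "
from plant import ctrl
print(ctrl.sign_off())"
```

```text
the job is handed in; nothing more can be done
None
```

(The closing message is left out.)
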